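# Hold the glue pot's filler cap at its vent position

### The arm

A 6-joint arm with a two-finger parallel gripper is mounted at the origin on a cart in front of the work surface, level with it; the furniture and walls round the work are solid. World frame = base frame: x ahead of the robot, y to its left, z up, the work surface at z = 0. Lengths are in m, angles in rad, forces in N, time in s.
With the tool pointing down it reaches from about 0.35 to 0.975 m from the base axis. Payload 4.9 kg.
Tool frame: the origin (TCP) lies at the very end of the fingers, on their centre line; the grasp point (between the pads) lies 19 mm behind it; z points along the fingers, y is the line along which they close (so a half turn about z gives the same grasp; the last joint's range is limited). The gripper opens to 85 mm and grips with 20 to 120 N. Pads are 22 mm wide; open, the fingers measure 114 mm over their backs; the gripper's body (76 mm by 85 mm) begins 54 mm behind the grasp point. The pads swing forward as they close: fully open they stand 13 mm farther back than shut.
Start: joints at [-1.432, 0.053, 1.613, -0, 1.476, -0.119], TCP at [0.159, -0.604, 0.231] pointing down, gripper open.
Joint ranges: [-3.01, 3.01], [-1.01, 2.22], [0.06, 2.58], [-1.02, 4.17], [0.09, 2.62], [-3.14, 3.14]. Speed limits (rad/s): [2.57, 2.57, 3.14, 3.14, 3.14, 3.14].

### API

Orientations are given as a rotation vector (axis times angle).
In Python, from station import ctrl gives the robot as it stands.
- The arm moves only by the tool jog_arm, never from a script. Its argument "plan" is a list of rows, each a list of 7 numbers: the shift along the tool's x, y, z in units of 0.02 m (1.0 is 0.02 m), then the turn, a rotation vector about the tool's x, y, z in units of 45 degrees (1.0 is 45 degrees), then the opening, from -1 (shut) to 1 (fully open). A call has 1 to 8 rows; each row shifts and turns the commanded pose from where the row before left it, along the tool's axes as they then stand; what a row does not reach is not made up. A row lasts 1/10 s, in which the tool goes at most 50 mm and 8.59 degrees, less where a joint would pass 70% of its speed; a pose out of reach is approached as far as the arm can. A call with a number of a shift or a turn outside -1 to 1 is refused whole. A call with a gripper value outside its range is refused whole. The fingers move at their own pace and stop on an object; "grip_force" is the grip in N (left out, the last holds). Time passes only in rows, so rows that do not move let the fingers close. It gives the time, the measured TCP pose, the force, the opening and the grip force at its end, in the units of the state.
- ctrl.get_obs(): the state, without advancing time (a new reading comes with each control period).
- ctrl.get_image(name): name is "scene" or "top" or "wrist"; returns (picture, depth): 480x640x3 uint8, red, green, blue; 480x640 float32, m along the optical axis (not along the pixel's ray), 0 where there is no reading.
- ctrl.camera_info(name): a dict with "camera_matrix" (3x3 intrinsics, pixels), "rvec" (rotation vector, rad) and "tvec" (3), from world to camera coordinates, as OpenCV has them; the wrist camera has in their place "T_tool_cam" (4x4, takes a point from camera to tool coordinates, whose origin is the TCP and whose axes are the flange's). Camera axes: x right, y down, z forward; pixel columns grow to the right and rows downward; lengths in m; the calibration is good to about 2 mm. The wrist camera is an equidistant fisheye: a pixel r from the principal point sees the ray r / f radians off the axis. A picture is of the moment at which its call begins: read the wrist's pose just before it. camera_info takes no time and is no camera call.
- ctrl.finish_job(): hands the job in; it is judged then, once.
The state is a dict: "t": time; "q": joint angles; "dq": joint speeds; "effort": joint torques, N m; "tool_pos": TCP position; "tool_rot": TCP orientation; "contact_force": force on the tool from outside, world axes, zero at the start; "wrist_torque": the same for the moment, N m; "opening": finger opening in m; "grip_force": force on a finger pad.
Only numpy, scipy, OpenCV 4.12 (cv2) and the standard library are available. Lean on these libraries where they do the work, as an engineer would, in place of code of your own. Each camera call takes 0.05 s, during which the arm holds its last target. There are 200 camera calls.

### The job

The pressure glue pot has just been topped up and must be bled before it is sealed: put its filler cap into the neck with the pointer at the open mark (the single bar, where the wide slot is), push it down against the spring, and turn it clockwise about 45 degrees until the pointer stands over the bleed spigot, which is halfway to the lock. Do not turn it on to the double-bar mark where it clicks locked, and do not let go: the cap springs back towards open when released, so finish with the gripper still holding it down at the spigot while the air bleeds off. Leave the other things on the bench where they are.

Things in the scene. Friction and masses are not known exactly. Their poses are not given: they have to be found in the camera images.
- glue_pot: heavy pressure pot, grey tank 124 mm in diameter with a steel filler neck in the middle of its top; it stands fast and does not move. Origin on the neck's axis at bench level, z up, +x pointing out over the bleed spigot. The neck's flat top face, 172 mm above the bench, is its highest part; gauge, valves and spigot stay lower and within 100 mm of the axis
- filler_neck: steel neck, 92 mm wide, bore 56 mm; origin at the centre of its top face, axes as the pot's. Slots cut through its 6 mm thick collar, out to 35 mm from the axis: 14 mm wide at the open mark, 8 mm wide opposite. Below, the lugs turn clockwise only, under a greased ramp: it lies 6 mm below the top face at the slot, 9.3 mm at the spigot, 11.5 mm near the lock
- open_mark (a point): single dark radial bar on the neck's top face and down its side, beside the wide slot, 44 mm from the axis, at +45 degrees from the pot's +x (anticlockwise seen from above); the cap goes in with its pointer here
- vent_mark (a point): dark round dot on the neck's top face, 44 mm from the axis on the pot's +x, straight above the brass bleed spigot that sticks out of the neck's side (its hub is 17 mm wide); 45 degrees clockwise of the open mark
- lock_mark (a point): two dark radial bars on the neck's top face and down its side, 44 mm from the axis, 85 degrees clockwise of the open mark. From about 80 degrees the lugs jump 5 mm up into pockets and the cap is locked: the pointer must not get here
- valve_plate (a joint): sprung brass valve plate in the middle of the neck, in m pressed down (0 = up, its face 8 mm below the neck's top face). The cap's underside meets it and is pushed up with about 5 N at first, 14 N when fully down (0.014). With the lugs against the ramp at the spigot it reads about 0.010
- filler_cap: aluminium bayonet cap, about 160 g, right way up on the bench. Origin at the centre of its plug's flat underside, z up, +x towards its pointer. Plug 52 mm wide, 22 mm long, foot tapered to 43 mm; above it a disc 72 mm wide from z = 22 to 28 mm. Fully down, the disc lies on the neck's top face (origin 150 mm above the bench). Turned part of the way and let go, it springs back towards the open mark
- cap_handle (a point): middle of the top of the cap's bar handle, on the axis, 58 mm above the underside. The bar is 56 mm long (along the cap's x), 16 mm wide (along y) and stands from z = 28 to 58 mm with flat upright sides: pinch it across its width, fingertips just above the disc
- cap_pointer (a point): tip of the cap's pointer, a wedge on the disc's rim below one end of the handle, 44 mm from the axis, 26 mm above the underside
- cap_lug (a point): outer end of the cap's wide lug (10 mm wide, below the pointer), 33 mm from the axis, 6.5 mm above the underside. A 5 mm wide lug sticks out as far on the opposite side, so the cap enters one way round only; both are 5 mm high
- tape_measure: yellow pocket tape measure, 42 x 97 x 66 mm, a bystander; origin under its middle
- dowel_bundle: three square dowels held by a band, 32 x 140 x 11 mm, a bystander; origin under its middle
- carpenter_pencil_1: flat carpenter's pencil, 15 x 173 x 9 mm, a bystander; origin under its middle
- offcut_dado: wooden test piece with a housing cut across it, 56 x 120 x 30 mm, a bystander; origin under its middle
- safety_glasses: spectacles, 141 x 142 x 42 mm, a bystander; origin under their middle
- hex_key_set: hex keys in a folding holder, 28 x 98 x 23 mm, a bystander; origin under its middle
- wax_block: paraffin block, 40 x 72 x 22 mm, a bystander; origin under its middle
Not all that is in view belongs to the job. Leave any pink or turquoise look-alike of the filler_cap alone.

How it is judged:
On the way:
1. the cap is in the neck: pointer at the open mark, lugs pushed down through the entry slots (horizontal distance between filler_cap and filler_neck below 0.005 m and z of filler_cap in the frame of glue_pot below 0.159 m and y of cap_pointer in the frame of glue_pot above 0.024 m and x of cap_pointer in the frame of glue_pot above 0.018 m), for 0.1 s.
At the end, for the whole second after the job is handed in: the cap sits upright in the neck, within 5 mm of its axis, its underside under 156 mm above the bench and the valve plate pressed over 6 mm; its pointer is within 8.5 mm (11 degrees) of the spigot's middle; the fingers still grip it (over 2 N) and it is not turning (horizontal distance between filler_cap and filler_neck below 0.005 m and z of filler_cap in the frame of glue_pot below 0.156 m and angle between filler_cap's own z axis and vertical below 0.1 rad and x of cap_pointer in the frame of glue_pot above 0.03 m and y of cap_pointer in the frame of glue_pot between -0.0085 and 0.0085 m and value of joint valve_plate above 0.006 m and contact force between the fingers and filler_cap above 2 N and angular speed of filler_cap below 0.3 rad/s); the arm keeps its last pose, push and grip.
It fails at once if the cap is turned on to the lock (pointer more than 30 degrees past the spigot) (horizontal distance between filler_cap and filler_neck below 0.005 m and z of filler_cap in the frame of glue_pot below 0.162 m and y of cap_pointer in the frame of glue_pot below -0.022 m and x of cap_pointer in the frame of glue_pot above 0 m).
It fails at once if a bystander is moved more than 40 mm (distance of any of tape_measure, dowel_bundle, carpenter_pencil_1, offcut_dado, safety_glasses, hex_key_set, wax_block from where it was at the start of the episode above 0.04 m).
It also fails if it takes over 43 s, if anything falls off the work surface, if the arm or the gripper's body presses on something with over 40 N, if the wrist force passes 120 N, or if a joint passes its speed limit or range.

## Working session

There is one attempt and no reset: what is moved stays moved. The work goes in short steps, Python scripts to look and compute and a tool call to move; the robot and the scene stay as the last step left them, time stands still between calls to the robot, and variables do not carry over. Pictures are saved under pics/ and viewed, at most 10 in all, crops included, and the job is handed in when it is done.

Besides the shell and the picture viewer there is one more tool, called in YAML: its name, and indented under it one key for each argument. jog_arm: Moves the arm, as the interface text tells. Shifts and turns lie within -1 to 1; 1 stands for 0.02 m of shift or 45 degrees of turn. Its arguments: {"type":"object","properties":{"plan":{"type":"array"},"grip_force":{"type":"number"}},"required":["plan"]}

```bash
mkdir -p pics; cat > h.py <<'E'
import numpy as np,cv2
from station import ctrl
from scipy.spatial.transform import Rotation as R
def grab(n):
    o=ctrl.get_obs(); im,d=ctrl.get_image(n); return o,im,d
def save(n,im): cv2.imwrite('pics/'+n,im[:,:,::-1])
def cam(n,o=None):
    c=ctrl.camera_info(n); K=np.array(c['camera_matrix'])
    if n=='wrist':
        T=np.eye(4);T[:3,:3]=R.from_rotvec(o['tool_rot']).as_matrix();T[:3,3]=o['tool_pos']
        return K,T@np.array(c['T_tool_cam'])
    T=np.eye(4);T[:3,:3]=R.from_rotvec(np.ravel(c['rvec'])).as_matrix();T[:3,3]=np.ravel(c['tvec'])
    return K,np.linalg.inv(T)
def ray(n,K,T,uv):
    uv=np.atleast_2d(np.array(uv,float)); x=(uv-K[:2,2])/[K[0,0],K[1,1]]
    if n=='wrist':
        th=np.linalg.norm(x,axis=1,keepdims=True); s=np.where(th>1e-9,np.sin(th)/np.maximum(th,1e-9),1)
        d=np.hstack([x*s,np.cos(th)])
    else: d=np.hstack([x,np.ones((len(x),1))])
    return d@T[:3,:3].T
def plane(n,K,T,uv,z):
    d=ray(n,K,T,uv); return T[:3,3]+d*((z-T[2,3])/d[:,2:3])
def proj(n,K,T,P):
    p=(np.atleast_2d(P)-T[:3,3])@T[:3,:3]
    if n=='wrist':
        r=np.linalg.norm(p[:,:2],axis=1,keepdims=True); th=np.arctan2(r,p[:,2:3]); x=p[:,:2]/np.maximum(r,1e-9)*th
    else: x=p[:,:2]/p[:,2:3]
    return x*[K[0,0],K[1,1]]+K[:2,2]
E
python3 - <<'E'
from h import *
for n in('top','scene'):
    o,im,d=grab(n); save(n+'0.png',im); np.savez('pics/'+n+'0',im=im,d=d)
    K,T=cam(n); print(n,K[0,0],T.round(3).tolist())
print(ctrl.get_obs()['t'])
E
```

```text
top 504.76259993138206 [[0.013, -0.985, 0.174, 0.332], [-1.0, -0.014, -0.002, 0.002], [0.005, -0.174, -0.985, 1.401], [0.0, 0.0, 0.0, 1.0]]
scene 562.626354402936 [[-0.459, -0.493, 0.739, -0.426], [-0.888, 0.243, -0.39, 0.525], [0.013, -0.836, -0.549, 0.87], [0.0, 0.0, 0.0, 1.0]]
0.1
```

View pics/top0.png

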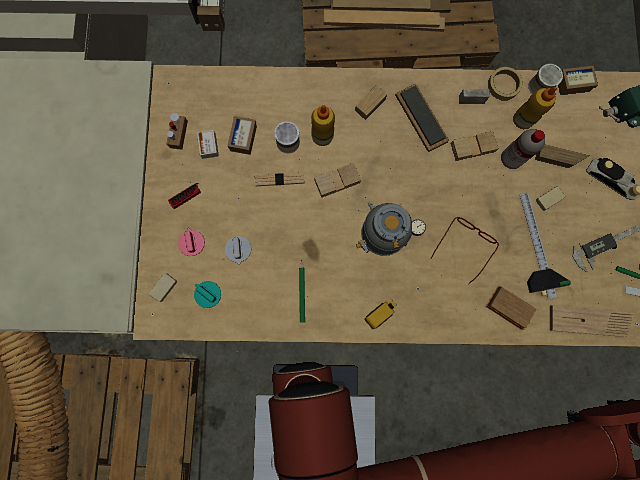

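View pics/scene0.png

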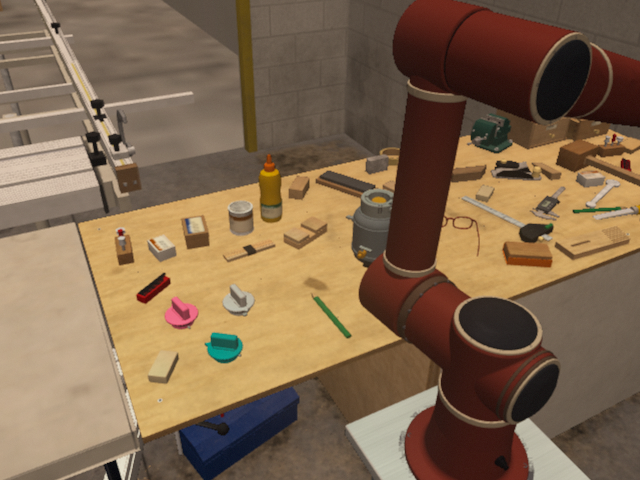

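Three things look like the cap in the top view: pink at (191,242), turquoise at (207,294) and bare aluminium at (238,249). The task rules out pink and turquoise, so I choose the aluminium one. The pot's neck is at about (392,222). Next is one close crop of the cap and the neck.

```bash
python3 - <<'E'
from h import *
a=np.load('pics/top0.npz');im=a['im'];d=a['d']
c=cv2.resize(im[215:280,205:270],(400,400),interpolation=cv2.INTER_CUBIC)
p=cv2.resize(im[190:270,350:430],(400,400),interpolation=cv2.INTER_CUBIC)
save('crop1.png',np.hstack([c,p]))
K,T=cam('top')
print('cap disc',plane('top',K,T,[[238,249]],.028), 'neck',plane('top',K,T,[[392,222]],.172))
E
```

```text
cap disc [[0.5383554  0.21661086 0.028     ]] neck [[ 0.59002529 -0.18603028  0.172     ]]
```

View pics/crop1.png

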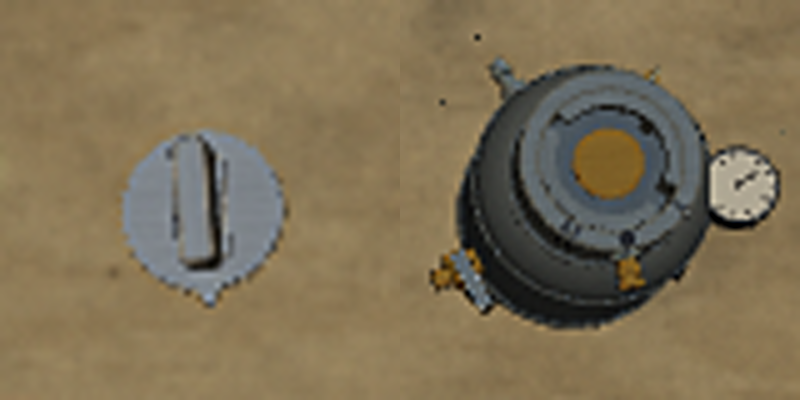

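The cap is the aluminium one: in the crop its disc is centred at (204,210) and its pointer tip at (210,303). The neck is centred at (612,162), with the dot at (627,238), the single bar at about (683,210) and the double bar at about (572,225). The open mark lies anticlockwise of the dot, as described.

```bash
python3 - <<'E'
from h import *
K,T=cam('top')
def px(u,v,s,x0,y0): return [x0+u/s-.5,y0+v/s-.5]
c=plane('top',K,T,[px(204,210,400/65,205,215),px(210,303,400/65,205,215)],.027)
n=plane('top',K,T,[px(212,162,5,350,190),px(227,238,5,350,190),px(283,210,5,350,190)],.172)
ang=lambda v:np.degrees(np.arctan2(v[1],v[0]))
print(c.round(4),ang(c[1]-c[0])); print(n.round(4),ang(n[1]-n[0]),ang(n[2]-n[0]))
o=ctrl.get_obs(); M=R.from_rotvec(o['tool_rot']).as_matrix()
print(o['t'],o['tool_pos'],M.round(3).tolist(), ang(M[:,0]), M.T@(np.array([*c[0][:2],.231])-o['tool_pos'])/.02)
print(np.array(ctrl.camera_info('wrist')['T_tool_cam']).round(3).tolist(),ctrl.camera_info('wrist')['camera_matrix'])
E
```

```text
[[0.5395 0.2178 0.027 ]
 [0.4977 0.2134 0.027 ]] -174.0199547919315
[[ 0.5903 -0.1858  0.172 ]
 [ 0.552  -0.1927  0.172 ]
 [ 0.5665 -0.2207  0.172 ]] -169.69925916916085 -124.26397883022895
0.1 [ 0.15927748 -0.60379164  0.23018943] [[0.967, 0.255, -0.0], [0.255, -0.967, 0.002], [0.0, -0.002, -1.0]] 14.769901526944743 [ 2.88570588e+01 -3.48737567e+01  3.02121710e-02]
[[0.001, -0.96, -0.279, 0.072], [1.0, 0.0, 0.001, 0.001], [-0.001, -0.279, 0.96, -0.142], [0.0, 0.0, 0.0, 1.0]] [[371.64829954   0.         319.25644666]
 [  0.         371.64829954 244.91731155]
 [  0.           0.           1.        ]]
```

jog_arm:
  plan:
    - [0.58, -0.97, 0, 0, 0, 0.1, 1]
    - [0.58, -0.97, 0, 0, 0, 0.1, 1]
    - [0.58, -0.97, 0, 0, 0, 0, 1]
    - [0.58, -0.97, 0, 0, 0, 0, 1]
    - [0.58, -0.97, 0, 0, 0, 0, 1]
    - [0.58, -0.97, 0, 0, 0, 0, 1]
    - [0.58, -0.97, 0, 0, 0, 0, 1]
    - [0.58, -0.97, 0, 0, 0, 0, 1]

```text
t: 0.9
tool_pos: [0.2313, -0.4375, 0.2307]
tool_rot: [-3.137, -0.158, 0.0]
contact_force: [0.9, 0.2, -0.3]
opening: 0.0857
grip_force: 0.0
```

jog_arm:
  plan:
    - [0.58, -0.97, 0, 0, 0, 0, 1]
    - [0.58, -0.97, 0, 0, 0, 0, 1]
    - [0.58, -0.97, 0, 0, 0, 0, 1]
    - [0.58, -0.97, 0, 0, 0, 0, 1]
    - [0.58, -0.97, 0, 0, 0, 0, 1]
    - [0.58, -0.97, 0, 0, 0, 0, 1]
    - [0.58, -0.97, 0, 0, 0, 0, 1]
    - [0.58, -0.97, 0, 0, 0, 0, 1]

```text
t: 1.7
tool_pos: [0.3079, -0.2738, 0.2308]
tool_rot: [-3.137, -0.158, 0.001]
contact_force: [-0.2, 0.8, -0.3]
opening: 0.0858
grip_force: 0.0
```

jog_arm:
  plan:
    - [0.58, -0.97, 0, 0, 0, 0, 1]
    - [0.58, -0.97, 0, 0, 0, 0, 1]
    - [0.58, -0.97, 0, 0, 0, 0, 1]
    - [0.58, -0.97, 0, 0, 0, 0, 1]
    - [0.58, -0.97, 0, 0, 0, 0, 1]
    - [0.58, -0.97, 0, 0, 0, 0, 1]
    - [0.58, -0.97, 0, 0, 0, 0, 1]
    - [0.58, -0.97, 0, 0, 0, 0, 1]

```text
t: 2.5
tool_pos: [0.3846, -0.1101, 0.2308]
tool_rot: [-3.137, -0.158, 0.001]
contact_force: [0.2, -0.1, -0.1]
opening: 0.0855
grip_force: 0.0
```

jog_arm:
  plan:
    - [0.58, -0.97, 0, 0, 0, 0, 1]
    - [0.58, -0.97, 0, 0, 0, 0, 1]
    - [0.58, -0.97, 0, 0, 0, 0, 1]
    - [0.58, -0.97, 0, 0, 0, 0, 1]
    - [0.58, -0.97, 0, 0, 0, 0, 1]
    - [0.58, -0.97, 0, 0, 0, 0, 1]
    - [0.58, -0.97, 0, 0, 0, 0, 1]
    - [0.58, -0.97, 0, 0, 0, 0, 1]

```text
t: 3.3
tool_pos: [0.4613, 0.0535, 0.2307]
tool_rot: [-3.138, -0.158, 0.001]
contact_force: [-0.3, 0.4, 0.5]
opening: 0.0858
grip_force: 0.0
```

jog_arm:
  plan:
    - [0.58, -0.97, 0.4, 0, 0, 0, 1]
    - [0.58, -0.97, 0.4, 0, 0, 0, 1]
    - [0.58, -0.97, 0.4, 0, 0, 0, 1]
    - [0.58, -0.97, 0.4, 0, 0, 0, 1]
    - [0.58, -0.97, 0.4, 0, 0, 0, 1]
    - [0.58, -0.97, 0.4, 0, 0, 0, 1]
    - [0.58, -0.97, 0.4, 0, 0, 0, 1]
    - [0, 0, 0, 0, 0, 0, 1]

```text
t: 4.1
tool_pos: [0.5278, 0.1973, 0.1733]
tool_rot: [3.137, 0.162, -0.005]
contact_force: [-0.4, -0.8, 0.6]
opening: 0.0852
grip_force: 0.0
```

```bash
python3 - <<'E'
from h import *
o,im,d=grab('wrist'); save('w1.png',im); np.savez('pics/w1',im=im,d=d,p=o['tool_pos'],r=o['tool_rot'])
K,T=cam('wrist',o); print(o['tool_pos'],proj('wrist',K,T,[[.5395,.2178,.028],[.4977,.2134,.026]]))
E
```

```text
[0.52778837 0.19731578 0.17325117] [[293.76107787 213.18771255]
 [294.92512197 262.87096872]]
```

View pics/w1.png

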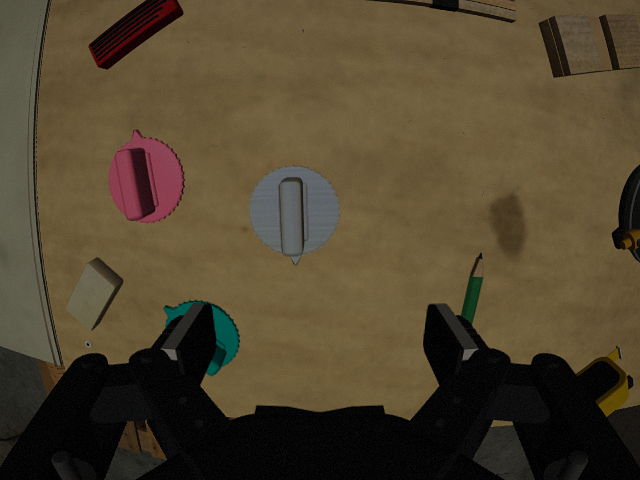

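The aluminium cap is right: disc centred at about (295,211), pointer tip at about (296,265), handle top at about (291,216). The projected estimate was (294,213), so it agrees.

```bash
python3 - <<'E'
from h import *
a=np.load('pics/w1.npz');o=dict(tool_pos=a['p'],tool_rot=a['r']);K,T=cam('wrist',o)
im=a['im'];hsv=cv2.cvtColor(im,cv2.COLOR_RGB2HSV)
m=((hsv[...,1]<70)|((hsv[...,0]>90)&(hsv[...,0]<135))).astype(np.uint8);m[:150]=0;m[275:]=0;m[:,:235]=0;m[:,355:]=0
m=cv2.morphologyEx(m,cv2.MORPH_OPEN,np.ones((3,3)))
c=max(cv2.findContours(m,0,1)[0],key=cv2.contourArea)[:,0].astype(float)
P=plane('wrist',K,T,c,.027)[:,:2].astype(np.float32)
ctr=np.median(P,0)
for _ in range(20):
    r=np.linalg.norm(P-ctr,axis=1); g=P[(r<.0375)&(r>.033)]
    A=np.c_[2*g,np.ones(len(g))]; ctr=np.linalg.lstsq(A,(g**2).sum(1),rcond=None)[0][:2]
r=np.linalg.norm(P-ctr,axis=1); tip=P[r.argmax()]; v=tip-ctr
print(ctr,len(g),len(P),r.min(),r.max(),c[r.argmax()],np.degrees(np.arctan2(v[1],v[0])))
h=plane('wrist',K,T,[[290.5,179],[290.5,252]],.058); v=h[1]-h[0];print('handle',h,np.degrees(np.arctan2(v[1],v[0])))
M=R.from_rotvec(o['tool_rot']).as_matrix()
print('move units',M.T@(np.array([*ctr,.031])-o['tool_pos'])/.02, np.degrees(np.arctan2(M[1,0],M[0,0])))
E
```

```text
[0.54086225 0.21830126] 268 283 0.03485849869341496 0.043221722099247434 [296. 263.] -172.25886944401435
handle [[0.56971089 0.22080507 0.058     ]
 [0.51697345 0.21627097 0.058     ]] -175.08607235414095
move units [ 0.78154887 -0.97590548  7.11010318] 5.898409236575711
```

jog_arm:
  plan:
    - [0.4, -0.5, 0.7, 0, 0, 0, 1]
    - [0.38, -0.48, 0.7, 0, 0, 0, 1]
    - [0, 0, 1, 0, 0, 0, 1]
    - [0, 0, 1, 0, 0, 0, 1]
    - [0, 0, 1, 0, 0, 0, 1]
    - [0, 0, 1, 0, 0, 0, 1]
    - [0, 0, 1, 0, 0, 0, 0.5]
    - [0, 0, 0.6, 0, 0, 0, 0.2]
  grip_force: 80

```text
t: 4.95
tool_pos: [0.5409, 0.2158, 0.0339]
tool_rot: [3.137, 0.157, -0.003]
contact_force: [0.4, -0.9, -0.3]
opening: 0.0588
grip_force: 0.0
```

jog_arm:
  plan:
    - [0, 0, 0, 0, 0, 0, -1]
    - [0, 0, 0, 0, 0, 0, -1]
    - [0, 0, 0, 0, 0, 0, -1]
    - [0, 0, 0, 0, 0, 0, -1]
    - [0, 0, 0, 0, 0, 0, -1]
    - [0, 0, 0, 0, 0, 0, -1]
  grip_force: 80

```text
t: 5.55
tool_pos: [0.5432, 0.2172, 0.0371]
tool_rot: [-3.137, -0.158, -0.004]
contact_force: [0.7, -1.5, 5.7]
opening: 0.0145
grip_force: 80.4
```

jog_arm:
  plan:
    - [0, 0, -0.8, 0, 0, 0, -1]
    - [0, 0, -1, 0, 0, 0, -1]
    - [0, 0, -1, 0, 0, -0.18, -1]
    - [0, 0, -1, 0, 0, -0.18, -1]
    - [0, 0, -1, 0, 0, -0.18, -1]
    - [0, 0, -1, 0, 0, -0.18, -1]
    - [0, 0, -1, 0, 0, -0.18, -1]
    - [0, 0, -1, 0, 0, -0.18, -1]

```text
t: 6.35
tool_pos: [0.5413, 0.2169, 0.1922]
tool_rot: [-2.79, -1.443, 0.001]
contact_force: [-0.1, 0.1, -1.1]
opening: 0.0145
grip_force: 79.6
```

jog_arm:
  plan:
    - [0, 0, -1, 0, 0, 0, -1]
    - [0, 0, -1, 0, 0, 0, -1]
    - [0, 0, -1, 0, 0, 0, -1]
    - [0, 0, -0.5, 0, 0, 0, -1]
    - [0, 0, 0, 0, 0, 0, -1]

```text
t: 6.85
tool_pos: [0.5425, 0.2171, 0.2634]
tool_rot: [2.794, 1.435, 0.005]
contact_force: [0.3, 0.6, -1.6]
opening: 0.0141
grip_force: 79.6
```

```bash
python3 - <<'E'
from h import *
o=ctrl.get_obs(); M=R.from_rotvec(o['tool_rot']).as_matrix(); print(o['t'],o['tool_pos'],np.degrees(np.arctan2(M[1,0],M[0,0])),o['q'],o['opening'])
# short of the pot by 0.13 along +tool x offset so camera sees neck
t=np.array([.5903,-.1858,.26]); print(M.round(4).tolist(), M.T@(t-o['tool_pos'])/.02)
for off in ([-.13,0],[0,.13],[-.10,.10],[.0,.0]):
    T0=np.eye(4);T0[:3,:3]=M;T0[:3,3]=t+[off[0],off[1],0]
    c=ctrl.camera_info('wrist');print(off,proj('wrist',np.array(c['camera_matrix']),T0@np.array(c['T_tool_cam']),[[.5903,-.1858,.172]]))
E
```

```text
6.85 [0.54251348 0.21714737 0.26338041] 54.377203398603214 [ 2.53378579e-01 -6.26983539e-02  1.67460155e+00  6.77410848e-05
  1.52650398e+00  8.75113252e-01] 0.014094621491259462
[[0.5824, 0.8129, 0.0031], [0.8129, -0.5824, 0.0009], [0.0025, 0.002, -1.0]] [-14.98589262  13.67668296   0.15893933]
[-0.13, 0] [[479.9151918  139.24726578]]
[0, 0.13] [[414.73973301 380.48785181]]
[-0.1, 0.1] [[508.200072   280.69926662]]
[0.0, 0.0] [[317.26983523 251.17991611]]
```

jog_arm:
  plan:
    - [-0.87, 0.42, 0, 0, 0, 0, -1]
    - [-0.87, 0.42, 0, 0, 0, 0, -1]
    - [-0.87, 0.42, 0, 0, 0, 0, -1]
    - [-0.87, 0.42, 0, 0, 0, 0, -1]
    - [-0.87, 0.42, 0, 0, 0, 0, -1]
    - [-0.87, 0.42, 0, 0, 0, 0, -1]
    - [-0.87, 0.42, 0, 0, 0, 0, -1]
    - [-0.87, 0.42, 0, 0, 0, 0, -1]

```text
t: 7.65
tool_pos: [0.5144, 0.0639, 0.2595]
tool_rot: [-2.793, -1.435, 0.004]
contact_force: [0.2, -0.3, -1.4]
opening: 0.0141
grip_force: 79.5
```

jog_arm:
  plan:
    - [-0.87, 0.42, 0, 0, 0, 0, -1]
    - [-0.87, 0.42, 0, 0, 0, 0, -1]
    - [-0.87, 0.42, 0, 0, 0, 0, -1]
    - [-0.87, 0.42, 0, 0, 0, 0, -1]
    - [-0.87, 0.42, 0, 0, 0, 0, -1]
    - [-0.87, 0.42, 0, 0, 0, 0, -1]
    - [-0.87, 0.42, 0, 0, 0, 0, -1]
    - [0, 0, 0, 0, 0, 0, -1]

```text
t: 8.45
tool_pos: [0.4913, -0.07, 0.2596]
tool_rot: [-2.795, -1.431, 0.004]
contact_force: [0.4, 0.2, -2.1]
opening: 0.0144
grip_force: 79.5
```

jog_arm:
  plan:
    - [0, 0, 0, 0, 0, 0, -1]
    - [0, 0, 0, 0, 0, 0, -1]

```text
t: 8.65
tool_pos: [0.4921, -0.0679, 0.2606]
tool_rot: [-2.793, -1.436, 0.001]
contact_force: [-0.6, -0.2, -1.7]
opening: 0.0143
grip_force: 79.5
```

```bash
python3 - <<'E'
from h import *
o,im,d=grab('wrist'); save('w2.png',im); np.savez('pics/w2',im=im,d=d,p=o['tool_pos'],r=o['tool_rot'])
K,T=cam('wrist',o); print(o['t'],o['tool_pos'],proj('wrist',K,T,[[.5903,-.1858,.172]]))
E
```

```text
8.65 [ 0.49210711 -0.06785611  0.26056114] [[514.91882625 299.34539663]]
```

View pics/w2.png

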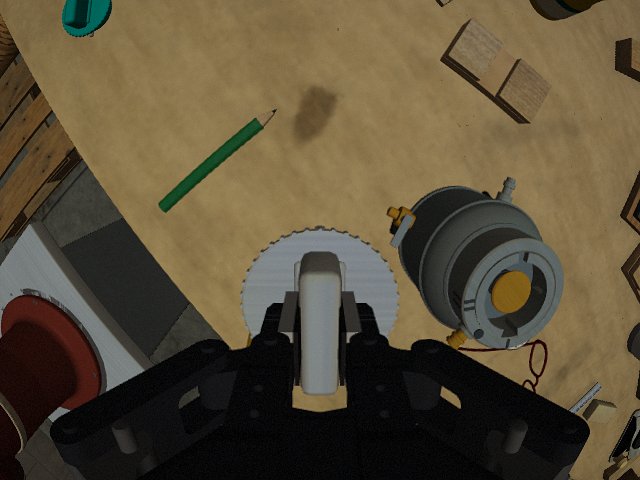

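The held cap's disc spans about (242–399, 228–~370) and sits square in the grip. The neck face is at about (512,293), the dot at about (478,333), the double bars at about (468,302) and the single bar somewhere near (505,345).

```bash
cat > fit.py <<'E'
from h import *
def circ(P,r0,tol,ctr,n=30):
    for _ in range(n):
        r=np.linalg.norm(P-ctr,axis=1); g=P[abs(r-r0)<tol]
        s=least(g,ctr,r0); ctr=s
    return ctr,len(g),np.std(np.linalg.norm(g-ctr,axis=1)-r0)
from scipy.optimize import least_squares
def least(g,c,r0): return least_squares(lambda x:np.linalg.norm(g-x,axis=1)-r0,c,loss='soft_l1',f_scale=.001).x
E
python3 - <<'E'
from fit import *
a=np.load('pics/w2.npz');o=dict(tool_pos=a['p'],tool_rot=a['r']);K,T=cam('wrist',o);im=a['im']
g=cv2.GaussianBlur(cv2.cvtColor(im,cv2.COLOR_RGB2GRAY),(3,3),0)
# rectified view of the neck's plane, 0.25 mm/px, centred on estimate
def rect(c,z,h=.06,n=480):
    x=np.linspace(-h,h,n);X,Y=np.meshgrid(c[0]-(x),c[1]+x*1)  # cols: -x.. 
    P=np.c_[X.ravel(),Y.ravel(),np.full(X.size,z)]
    uv=proj('wrist',K,T,P).astype(np.float32).reshape(n,n,2)
    return cv2.remap(im,uv[...,0],uv[...,1],cv2.INTER_CUBIC)
e=cv2.Canny(g,60,140);v,u=np.nonzero(e)
P=plane('wrist',K,T,np.c_[u,v],.172)[:,:2]
c0=np.array([.5903,-.1858])
for r0 in(.046,.028): print('neck',r0,circ(P,r0,.006,c0,5),circ(P,r0,.003,circ(P,r0,.006,c0,5)[0]))
# brass plate centre
hsv=cv2.cvtColor(im,cv2.COLOR_RGB2HSV);m=((hsv[...,0]>10)&(hsv[...,0]<25)&(hsv[...,1]>150)&(hsv[...,2]>100)).astype(np.uint8)
for k in cv2.findContours(m,0,1)[0]:
    if cv2.contourArea(k)>500:
        M_=cv2.moments(k);uv=[M_['m10']/M_['m00'],M_['m01']/M_['m00']];print('plate',uv,plane('wrist',K,T,[uv],.164))
# cap in hand: disc rim
z=o['tool_pos'][2]-.0371+.028
M=R.from_rotvec(o['tool_rot']).as_matrix()
s=(v<300)&(u>235)&(u<405)&(v>220)
Pc=plane('wrist',K,T,np.c_[u,v][s],z)[:,:2]
cc=circ(Pc,.036,.004,o['tool_pos'][:2]);cc=circ(Pc,.036,.002,cc[0]);print('cap',cc,'in tool mm',M.T@(np.r_[cc[0],o['tool_pos'][2]]-o['tool_pos'])*1e3)
c=circ(P,.046,.003,circ(P,.046,.006,c0,5)[0])[0]
A=rect(c,.172)
cv2.circle(A,(240,240),int(.044*4000),(255,0,0),1);cv2.circle(A,(240,240),int(.028*4000),(0,255,0),1);cv2.circle(A,(240,240),2,(255,0,0),-1)
save('rect.png',A)
E
```

```text
neck 0.046 (array([ 0.59219024, -0.1843178 ]), 467, np.float64(0.0023970912127345327)) (array([ 0.59236391, -0.18424678]), 348, np.float64(0.0011861839606049597))
neck 0.028 (array([ 0.59258478, -0.18565297]), 304, np.float64(0.0025424399293726575)) (array([ 0.59230927, -0.18478305]), 203, np.float64(0.0008406022800363532))
plate [510.9927782497876, 291.5726423109601] [[ 0.59206261 -0.18335382  0.164     ]]
cap (array([ 0.49176985, -0.07006057]), 380, np.float64(0.0006750217321287646)) in tool mm [-1.98891101e+00  1.00876580e+00 -1.40557552e-03]
```

View pics/rect.png

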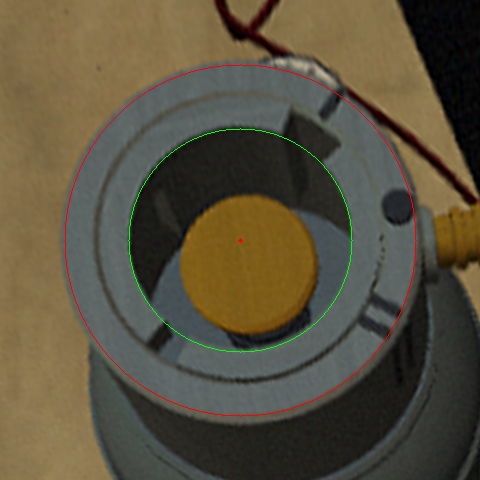

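The rectified view of the neck plane fits well. The neck centre is at (0.5923, −0.1845), and the fitted bore circle lies on the bore edge. The dot at (398,207) gives a bearing of −168°. The single bar at (332,103) gives −124°, and the double bars at (377,315) give −209°. I'll now move over the neck and turn 1.8° further.

jog_arm:
  plan:
    - [-0.21, 0.93, 0, 0, 0, 0, -1]
    - [-0.21, 0.93, 0, 0, 0, 0, -1]
    - [-0.21, 0.93, 0, 0, 0, 0, -1]
    - [-0.21, 0.93, 0, 0, 0, 0, -1]
    - [-0.22, 0.93, 0, 0, 0, 0, -1]
    - [-0.22, 0.93, 0, 0, 0, 0, -1]
    - [-0.22, 0.93, 0, 0, 0, 0, -1]
    - [-0.22, 0.91, 0, 0, 0, -0.04, -1]

```text
t: 9.5
tool_pos: [0.5937, -0.1827, 0.2609]
tool_rot: [-2.77, -1.482, 0.0]
contact_force: [0.3, 0.4, -1.3]
opening: 0.014
grip_force: 79.5
```

jog_arm:
  plan:
    - [0, 0, 0.8, 0, 0, 0, -1]
    - [0, 0, 0.8, 0, 0, 0, -1]
    - [0, 0, 0, 0, 0, 0, -1]
    - [0, 0, 0, 0, 0, 0, -1]

```text
t: 9.9
tool_pos: [0.5919, -0.1819, 0.2276]
tool_rot: [-2.769, -1.479, 0.003]
contact_force: [0.1, 0.2, -1.1]
opening: 0.0142
grip_force: 79.5
```

```bash
python3 - <<'E'
from h import *
ps=[]
for i in range(3):
    o,im,d=grab('wrist'); ps.append(o['tool_pos'])
save('w3.png',im); np.savez('pics/w3',im=im,p=o['tool_pos'],r=o['tool_rot'])
M=R.from_rotvec(o['tool_rot']).as_matrix();p=np.mean(ps,0);print(o['t'],np.array(ps).round(4).tolist(),np.degrees(np.arctan2(M[1,0],M[0,0])),M.T@(np.array([.5926,-.1823,.209])-p)/.02)
print(M[:,2])
K,T=cam('wrist',o); Z=np.arange(0,360,45)
E
```

```text
10.0 [[0.5919, -0.1819, 0.2276], [0.5925, -0.1822, 0.2288], [0.5929, -0.1825, 0.2297]] 56.1976929473316 [7.74858502e-04 1.07271651e-02 9.85038163e-01]
[ 5.04027199e-04 -1.38647501e-04 -9.99999863e-01]
```

View pics/w3.png

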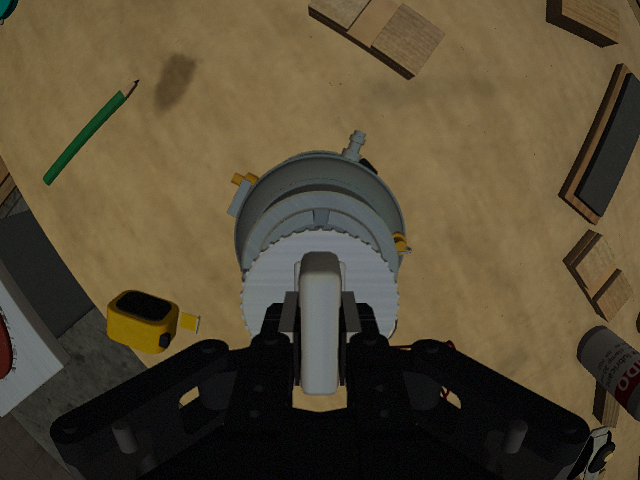

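The narrow slot shows at (321,215), in line with the handle axis at column 320, so the alignment is good. I'll descend in small steps.

jog_arm:
  plan:
    - [0, 0, 0.4, 0, 0, 0, -1]
    - [0, 0, 0.4, 0, 0, 0, -1]
    - [0, 0, 0.3, 0, 0, 0, -1]
    - [0, 0, 0, 0, 0, 0, -1]
  grip_force: 110

```text
t: 10.45
tool_pos: [0.592, -0.1827, 0.2053]
tool_rot: [-2.77, -1.478, 0.003]
contact_force: [0.7, -0.9, -2.5]
opening: 0.0133
grip_force: 110.6
```

jog_arm:
  plan:
    - [0, 0, 0.2, 0, 0, 0, -1]
    - [0, 0, 0.2, 0, 0, 0, -1]
    - [0, 0, 0, 0, 0, 0, -1]

```text
t: 10.75
tool_pos: [0.5935, -0.1833, 0.2003]
tool_rot: [2.771, 1.478, 0.002]
contact_force: [0.1, -0.0, 4.2]
opening: 0.0135
grip_force: 111.8
```

jog_arm:
  plan:
    - [0, 0, 0.2, 0, 0, 0, -1]
    - [0, 0, 0.2, 0, 0, 0, -1]
    - [0, 0, 0, 0, 0, 0, -1]

```text
t: 11.05
tool_pos: [0.594, -0.1835, 0.1936]
tool_rot: [2.769, 1.478, 0.004]
contact_force: [-1.4, 0.5, 8.0]
opening: 0.0136
grip_force: 112.4
```

jog_arm:
  plan:
    - [0, 0, 0.2, 0, 0, 0, -1]
    - [0, 0, 0.2, 0, 0, 0, -1]
    - [0, 0, 0, 0, 0, 0, -1]

```text
t: 11.35
tool_pos: [0.5945, -0.1836, 0.1875]
tool_rot: [2.768, 1.477, 0.005]
contact_force: [-1.4, 1.5, 10.7]
opening: 0.0138
grip_force: 112.9
```

jog_arm:
  plan:
    - [0, 0, 0.05, 0, 0, 0, -1]
    - [0, 0.012, 0, 0, 0, 0.12, -1]
    - [0, 0.012, 0, 0, 0, 0.12, -1]
    - [0, 0.012, 0, 0, 0, 0.12, -1]
    - [0, 0.012, 0, 0, 0, 0.12, -1]
    - [0, 0, 0, 0, 0, 0, -1]

```text
t: 11.95
tool_pos: [0.5956, -0.1843, 0.1872]
tool_rot: [2.997, 0.93, 0.008]
contact_force: [-2.0, 1.8, 12.8]
opening: 0.0135
grip_force: 113.1
```

```bash
python3 - <<'E'
from h import *
o=ctrl.get_obs();M=R.from_rotvec(o['tool_rot']).as_matrix();print(np.degrees(np.arctan2(M[1,0],M[0,0])),o['contact_force'],o['wrist_torque'],o['tool_pos'],M[:,2])
o,im,d=grab('top'); np.savez('pics/top2',im=im,d=d)
save('top2.png',cv2.resize(im[190:260,355:425],(560,560),interpolation=cv2.INTER_CUBIC))
E
```

```text
34.486710567685535 [-1.98018631  1.84743513 12.83978851] [ 0.34579568  0.50101351 -0.02935808] [ 0.59560402 -0.18429006  0.18719018] [ 0.00587688 -0.00211964 -0.99998048]
```

jog_arm:
  plan:
    - [0, 0.01, 0, 0, 0, 0.13, -1]
    - [0, 0.01, 0, 0, 0, 0.13, -1]
    - [0, 0.01, 0, 0, 0, 0.13, -1]
    - [0, 0.01, 0, 0, 0, 0.12, -1]
    - [0, 0, 0, 0, 0, 0, -1]
    - [0, 0, 0, 0, 0, 0, -1]

```text
t: 12.6
tool_pos: [0.5961, -0.1852, 0.1872]
tool_rot: [3.122, 0.318, 0.01]
contact_force: [-0.7, 0.9, 12.4]
opening: 0.0132
grip_force: 113.0
```

```bash
python3 - <<'E'
from h import *
o,im,d=grab('wrist');M=R.from_rotvec(o['tool_rot']).as_matrix();print(o['t'],np.degrees(np.arctan2(M[1,0],M[0,0])),o['contact_force'],o['wrist_torque'],o['tool_pos'],o['grip_force'])
o2,im2,_=grab('top')
c=cv2.resize(im2[195:255,360:420],(480,480),interpolation=cv2.INTER_CUBIC)
w=im[200:440,200:440]
save('end.png',np.hstack([c,cv2.resize(w,(320,320)).copy() if 0 else cv2.copyMakeBorder(cv2.resize(w,(320,320)),0,160,0,0,cv2.BORDER_CONSTANT)]))
E
```

```text
12.6 11.621263887886565 [-0.67519714  0.93601173 12.35119707] [ 0.19978685  0.32820443 -0.02956892] [ 0.59611233 -0.18521261  0.18720614] 113.04943799972534
```

View pics/end.png

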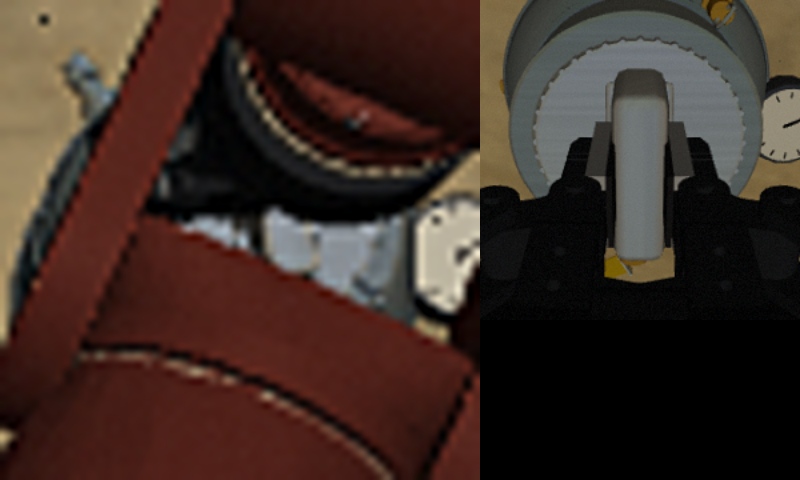

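The wrist crop shows the cap seated flat in the neck and still gripped. The top view is blocked by the arm. The tool has turned 44.6° clockwise to a bearing of 11.6°, which puts the pointer at −168.4° against the spigot's −168.5°. The cap is held down with about 12 N, so I'm handing in.

```bash
python3 -c "
from station import ctrl
print(ctrl.finish_job())"
```

```text
the job is handed in; nothing more can be done
None
```

I handed the job in at 12.6 s with the filler cap in the neck, turned about 45° clockwise and still gripped and held down with about 12 N. By calculation the pointer is within about 2° of the spigot; at the end the pointer and spigot were hidden from the cameras, and the hand-in returned no verdict.

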